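# Build the bearing-pressing stack and slide it under the hand press

## Task

With the bolster plate still drawn out in front of the green hand press, build a steady pressing stack on the circle scribed on it: the wheel hub and the bearing driver, widest base lowest, each the same way up as it stands now and well centred on what is below it. Then push the loaded plate along its slideway, without upsetting the stack, until its front edge is right home against the stop and the stack stands under the ram. Let everything go, and leave the other bits on the bench where they are.

Things in the scene. Friction and masses are not known exactly. Their poses are not given: they have to be found in the camera images.
- ram (a point): Centre of the ram's flat lower end (36 mm dia., 145 mm above the bench) on the green hand press, which is bolted down. Press axes: z up, +y out of the slideway's mouth, away from the column; the plate is pushed to -y. The head is 70 mm wide (x), reaches 30 mm in +y of this point, 205 to 360 mm high; its lever points up and back.
- stop (a point): Middle of the stop face at the slideway's inner end, 8 mm above the bench, 50 mm in -y of the ram's centre; press axes. The slideway is bench top between two foot rails 110 mm apart inside, each 30 mm wide, 20 mm high, running 200 mm in +y from here. With the plate's front edge on this face the scribed circle is exactly under the ram.
- spot (a point): Centre of the circle (82 mm dia.) scribed on top of the loose steel bolster plate, 100 mm wide (its x), 170 long (y), 16 thick, about 0.65 kg. Front edge 50 mm from here in -y, rear edge 120 mm in +y. It starts flat on the bench, front edge between the rails (5 mm play a side), circle 140 to 180 mm out from the ram; slides by friction, 5 to 15 N loaded.
- tail (a point): Middle of the plate's rear edge face (100 mm wide, 16 mm high), half-way up, 8 mm above the bench: the place to push. Axes as the plate's, +y away from the press.
- hub_center (a point): Iron wheel hub, round, 50 mm high, standing on its flange; the point is on its axis half-way up (25 mm), z up. Flange 76 mm dia., 12 mm thick; above it a barrel 52 mm dia. up to 46 mm; a bright ball bearing (41 mm outside, 21 mm hole) stands 4 mm proud of the barrel's mouth, its flat top 50 mm above the hub's underside. About 0.5 kg. Grip the barrel.
- driver_center (a point): Steel bearing driver, 55 mm high, standing on its round foot (34 mm dia., 12 mm thick), a short cone to 15 mm, then a plain stem of 22 mm dia.; the point is on its axis half-way up (27.5 mm above its underside), z up. About 0.2 kg.
- bowl: Bystander: brass carburettor float bowl, 62 mm across, 37 mm high, origin at the centre of its underside. Leave alone.
- boot: Bystander: black rubber plug boot, L-shaped, 60 mm long, 22 mm high, origin under the middle of its long leg. Leave alone.
- choke: Bystander: yellow plastic choke knob, 36 mm across, 30 mm high, origin at the centre of its underside. Leave alone.
Mind the look-alikes: they are no part of the job. What is shaped like the part that bears spot but blue or orange is not meant.

How it is judged:
By the outcome, as a careful person would: the job done as asked, in the order asked, and still so for the second after the job is handed in, with the robot touching nothing.
It also fails if it takes over 61 s, if anything falls off the work surface, if the arm or the gripper's body presses on something with over 40 N, if the wrist force passes 120 N, or if a joint passes its speed limit or range.

## Robot

A 6-joint arm with a two-finger parallel gripper is mounted at the origin on the work surface. World frame = base frame: x ahead of the robot, y to its left, z up, the work surface at z = 0. Lengths are in m, angles in rad, forces in N, time in s.
With the tool pointing down it reaches from about 0.375 to 0.975 m from the base axis. Payload 3.8 kg.
Tool frame: the origin (TCP) lies at the very end of the fingers, on their centre line; the grasp point (between the pads) lies 19 mm behind it (robot.hold_point_z is the distance from the TCP to the grasp point, in m); z points along the fingers, y is the line along which they close (so a half turn about z gives the same grasp; the last joint's range is limited). The gripper opens to 85 mm and grips with 20 to 120 N. Pads are 22 mm wide; open, the fingers measure 114 mm over their backs; the gripper's body (76 mm by 85 mm) begins 54 mm behind the grasp point. The pads swing forward as they close: fully open they stand 13 mm farther back than shut.
Start: joints at [1.213, 0.264, 1.604, -0, 1.274, -0.037], TCP at [0.213, 0.641, 0.203] pointing down, gripper open.
Joint ranges: [-2.63, 2.63], [-0.94, 2.18], [0.31, 2.57], [-1.31, 4.45], [0, 2.66], [-2.55, 2.55]. Speed limits (rad/s): [2.57, 2.57, 3.14, 3.14, 3.14, 3.14].

## Interface

Orientations are given as a 3x3 rotation matrix whose columns are the frame's x, y, z axes.
In Python, from station import observe, optics, ticket, nets, robot gives the robot as it stands.
- The arm moves only by the tool jog_arm, never from a script. Its argument "deltas" is a list of rows, each a list of 3 entries, a list of its own where there are three numbers: the opening, from 0 (shut) to 1 (fully open), then the shift along the tool's x, y, z in m, then the turn, a rotation vector about the tool's x, y, z in rad. In form: [[hand, [dx, dy, dz], [wx, wy, wz]], ...]. A call has 1 to 20 rows; each row is the pose to reach, as a shift and turn from the pose commanded when the call began, along the tool's axes at that moment; what a row does not reach only later rows make up. A row lasts 1/8 s, in which the tool goes at most 62.5 mm and 10.7 degrees, less where a joint would pass 70% of its speed; a pose out of reach is approached as far as the arm can. A call with a gripper value outside its range is refused whole. The fingers move at their own pace and stop on an object; the grip force is fixed at half the most. Time passes only in rows, so rows that repeat a pose let the fingers close. It gives the time, the measured TCP pose, the force, the opening and the grip force at its end, in the units of the state.
- observe(): the state, without advancing time (a new reading comes with each control period).
- optics.read_camera(name): name is "scene" or "top" or "wrist"; returns (picture, depth): 400x640x3 uint8, red, green, blue; 400x640 float32, m along the optical axis (not along the pixel's ray), 0 where there is no reading.
- optics.calibration(name): a dict with "fx", "fy", "cx", "cy" (pixels), "camera_from_world" (4x4, takes a point from world to camera coordinates). Camera axes: x right, y up, looking along -z (the intrinsics and any distortion apply to the point x, -y, -z); pixel columns grow to the right and rows downward; lengths in m; the calibration is good to about 2 mm. A picture is of the moment at which its call begins: read the wrist's pose just before it. calibration takes no time and is no camera call; for the wrist camera it gives the pose at the moment of the call.
- ticket.sign_off(): hands the job in; it is judged then, once.
Trained networks look in the newest picture that a camera, given by its name, has taken for a name from the list of things; names that differ only in an ending like _2 or _b are one class to them, and where a whole thing is asked for, a point or a joint stands for the part that bears it (a point fixed in the world has none). Each returns a list of dicts, best first, with "confidence" (0 to 1); they miss things now and then, are a little off and sometimes report something else, mostly with a low value. They report only what shows in the picture. A call takes as long as a camera call. They do not tell look-alikes from the thing itself.
- nets.look_for(camera, thing): "bbox" ([left, top, right, bottom] in pixels, round what is visible of it).
The state is a dict: "time_s": time; "qpos": joint angles; "dq": joint speeds; "joint_efforts": joint torques, N m; "ee_pos": TCP position; "orientation": TCP orientation; "force": force on the tool from outside, world axes, zero at the start; "moment": the same for the moment, N m; "finger_gap": finger opening in m; "finger_force": force on a finger pad.
Only numpy, scipy, OpenCV 4.12 (cv2) and the standard library are available. Lean on these libraries where they do the work, as an engineer would, in place of code of your own. Each camera call takes 0.05 s, during which the arm holds its last target. There are 200 camera calls.

## Working session

There is one attempt and no reset: what is moved stays moved. The work goes in short steps, Python scripts to look and compute and a tool call to move; the robot and the scene stay as the last step left them, time stands still between calls to the robot, and variables do not carry over. Pictures are saved under pics/ and viewed, at most 12 in all, crops included, and the job is handed in when it is done.

Besides the shell and the picture viewer there is one more tool, called after "Emit:" as name(argument=value, ...) on one line, values as JSON. jog_arm: Moves the arm, as the interface text tells. Its arguments: {"type":"object","properties":{"deltas":{"type":"array","items":{"type":"array"}}},"required":["deltas"]}

```bash
mkdir -p pics; ls
cat > h.py <<'E'
import numpy as np, cv2
from station import observe, optics, ticket, nets, robot
def shot(n,save=None):
    c=optics.calibration(n); p,d=optics.read_camera(n)
    if save: cv2.imwrite('pics/'+save,p[:,:,::-1])
    return p,d,c
def world(c,u,v,d):
    u,v,d=map(np.asarray,(u,v,d))
    P=np.stack([(u-c['cx'])/c['fx']*d,-(v-c['cy'])/c['fy']*d,-d,np.ones_like(d*1.0)],-1)
    return (P@np.linalg.inv(c['camera_from_world']).T)[...,:3]
def pix(c,X):
    X=np.asarray(X,float); P=np.c_[X.reshape(-1,3),np.ones(X.size//3)]@np.array(c['camera_from_world']).T
    return np.c_[c['cx']+c['fx']*P[:,0]/-P[:,2], c['cy']-c['fy']*P[:,1]/-P[:,2]]
def cloud(c,d):
    v,u=np.mgrid[0:d.shape[0],0:d.shape[1]]; return world(c,u,v,d)
E
python3 - <<'E'
from h import *
s=observe(); print(s)
for n in ('top','scene'):
    p,d,c=shot(n,n+'0.png'); print(n,{k:np.round(v,3).tolist() for k,v in c.items()})
    W=cloud(c,d); np.savez('/tmp/'+n,p=p,d=d,W=W)
    for t in ('ram','spot','hub_center','driver_center','bowl','boot','choke'):
        for r in nets.look_for(n,t)[:3]:
            b=r['bbox']; u,v=int((b[0]+b[2])/2),int((b[1]+b[3])/2)
            print(t,round(r['confidence'],2),np.round(b).tolist(),W[min(v,399),min(u,639)].round(3))
E
```

```text
pics
{'time_s': 0.0, 'qpos': array([ 1.21309349e+00,  2.64775864e-01,  1.60541074e+00,  1.93440127e-05,
        1.27369573e+00, -3.68872314e-02]), 'dq': array([-0.0007171 ,  0.00035576, -0.00107479, -0.00014795,  0.0012178 ,
        0.00125159]), 'joint_efforts': array([ 1.13866507e-03, -5.15116990e+01, -3.67312145e+01,  9.94099582e-05,
        1.28962181e-02, -6.99825179e-06]), 'ee_pos': array([0.21255703, 0.63980265, 0.20172696]), 'orientation': array([[-9.48976704e-01,  3.15345119e-01, -8.18996699e-04],
       [ 3.15346165e-01,  9.48974301e-01, -2.13827639e-03],
       [ 1.02911797e-04, -2.28744195e-03, -9.99997379e-01]]), 'force': array([ 0.09880591, -0.08560925,  0.23259762]), 'moment': array([-0.00326322, -0.01339976, -0.01828077]), 'finger_force': 0.0, 'finger_gap': 0.08528453970770299}
top {'fx': 403.107, 'fy': 403.107, 'cx': 320.434, 'cy': 195.508, 'camera_from_world': [[-0.024, -1.0, 0.002, -0.026], [0.997, -0.024, 0.068, -0.547], [-0.068, 0.004, 0.998, -1.204], [0.0, 0.0, 0.0, 1.0]]}
ram 0.79 [321.0, 152.0, 476.0, 227.0] [ 0.533 -0.207  0.362]
spot 0.97 [283.0, 173.0, 339.
[... 527 characters left out ...]
86, 0.488, 0.783, 0.141], [0.463, -0.631, 0.622, -1.586], [0.0, 0.0, 0.0, 1.0]]}
ram 0.86 [195.0, 144.0, 334.0, 316.0] [ 0.441 -0.121  0.001]
spot 0.93 [288.0, 204.0, 353.0, 254.0] [ 0.572 -0.03   0.017]
spot 0.84 [285.0, 172.0, 298.0, 206.0] [0.387 0.062 0.018]
spot 0.7 [190.0, 220.0, 206.0, 240.0] [ 0.305 -0.244  0.016]
hub_center 0.69 [332.0, 151.0, 353.0, 174.0] [0.446 0.255 0.04 ]
driver_center 0.62 [386.0, 171.0, 398.0, 192.0] [0.627 0.274 0.033]
driver_center 0.19 [377.0, 240.0, 401.0, 264.0] [0.768 0.024 0.004]
bowl 0.84 [376.0, 240.0, 400.0, 262.0] [0.766 0.022 0.005]
bowl 0.43 [330.0, 153.0, 353.0, 176.0] [0.443 0.254 0.031]
boot 0.7 [401.0, 211.0, 420.0, 229.0] [0.76  0.151 0.025]
```

View pics/top0.png

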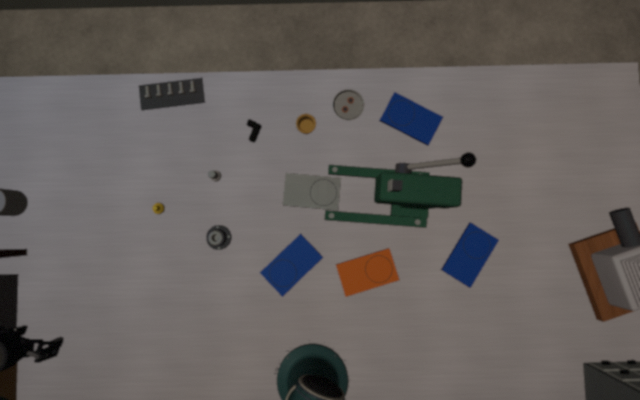

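View pics/scene0.png

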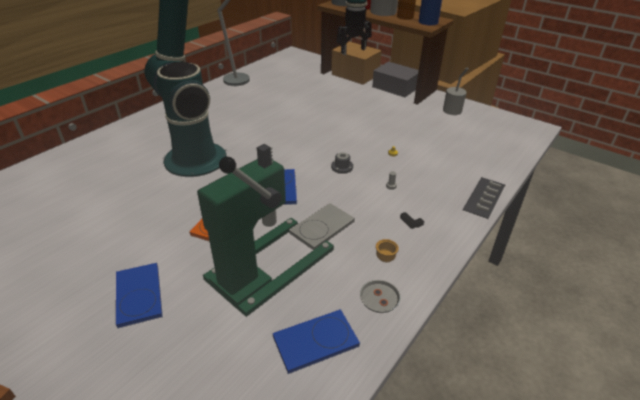

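The top view shows the grey plate at (312,191) with its circle at (323,192), the press rails from (326,168) to (425,220), the hub at (219,237), the driver at (215,175) and the choke at (159,208). The blue and orange plates are decoys. The scene view agrees. Next I'll get coarse positions from the depth.

Run:
```python
from h import *
for n in ('top','scene'):
    z=np.load(f'/tmp/{n}.npz'); p,W=z['p'].astype(int),z['W']
    hs=cv2.cvtColor(z['p'],cv2.COLOR_RGB2HSV)
    X,Y,Z=W[...,0],W[...,1],W[...,2]
    def comp(m,name):
        k,l,st,_=cv2.connectedComponentsWithStats(m.astype(np.uint8))
        for i in range(1,k):
            if st[i,4]>25:
                q=W[l==i]; r=cv2.minAreaRect(q[:,:2].astype(np.float32)*1000)
                print(n,name,st[i].tolist(),'med',np.median(q,0).round(4),'rect',np.round(r[0],1),np.round(r[1],1),round(r[2],1))
    roi=(X>.3)&(X<.8)&(Y>-.45)&(Y<.45)
    comp(roi&(Z>.009)&(Z<.03)&(hs[...,1]<60),'plate')
    comp(roi&(Z>.009)&(Z<.03)&(hs[...,1]>80)&(hs[...,0]>50)&(hs[...,0]<95),'rail')
    comp(roi&(Z>.03)&(Y>.15),'tall')
    print(n,'table z',np.median(Z[(X>.3)&(X<.7)&(Y>.3)&(Y<.4)]))
c=optics.calibration('wrist'); print({k:np.round(v,3).tolist() for k,v in c.items()})
```

```text
top plate [247, 119, 15, 23, 169] med [0.7556 0.1619 0.0199] rect [752.3 169. ] [46.  62.4] 66.2
top plate [328, 165, 43, 11, 118] med [ 0.6286 -0.0895  0.0202] rect [ 620.9 -127. ] [127.8  30.5] 84.9
top plate [372, 168, 23, 3, 26] med [ 0.6226 -0.2295  0.0205] rect [ 623.3 -231.2] [67.   3.9] 85.1
top plate [211, 170, 10, 11, 52] med [0.6113 0.2749 0.0147] rect [615.5 278.1] [24.5 32. ] 71.4
top plate [283, 173, 144, 55, 2106] med [ 0.5529 -0.025   0.0171] rect [ 528.9 -144.1] [440.5 132.6] 83.4
top plate [206, 225, 25, 25, 215] med [0.4335 0.2589 0.0131] rect [428.2 274. ] [74.3 72.5] 88.6
top plate [213, 235, 6, 6, 27] med [0.4261 0.2783 0.0205] rect [427.2 278.4] [12.9 15.1] 87.5
top rail [336, 167, 59, 10, 323] med [ 0.6165 -0.1605  0.0207] rect [ 614.9 -176. ] [175.7  22.8] 84.4
top rail [406, 208, 8, 8, 30] med [ 0.4925 -0.3032  0.0279] rect [ 491.2 -304.9] [21.1 21.1] 88.6
top rail [334, 210, 92, 16, 674] med [ 0.4734 -0.2226  0.0209] rect [ 475.5 -215.4] [274.9  45. ] 88.6
top tall [208, 170, 9, 9, 56] med [0.6151 0.2801 0.0544] rect [616.6 282. ] [21.1 19.7] 45.1
top tall 
[... 773 characters left out ...]
 0.6141 -0.2523  0.02  ] rect [ 614. -230.] [272.6  30.7] 83.6
scene rail [205, 272, 12, 11, 50] med [ 0.4652 -0.3469  0.0217] rect [ 475.7 -344. ] [18.2 44.4] 86.2
scene rail [231, 274, 36, 27, 164] med [ 0.5776 -0.3184  0.0289] rect [ 577.5 -311.7] [103.5  25.7] 82.7
scene tall [335, 152, 16, 13, 155] med [0.4373 0.2658 0.0456] rect [434.3 272.6] [50.2 49.1] 23.0
scene tall [389, 171, 8, 11, 70] med [0.6227 0.2795 0.0474] rect [620.2 284.1] [22.7 23.1] 79.4
scene table z 0.000631527610101823
{'fx': 279.881, 'fy': 279.881, 'cx': 318.302, 'cy': 202.985, 'camera_from_world': [[0.314, 0.949, -0.001, -0.674], [-0.916, 0.303, -0.262, 0.033], [-0.249, 0.083, 0.965, -0.377], [0.0, 0.0, 0.0, 1.0]]}
```

```bash
cat >> h.py <<'E'
from scipy.spatial.transform import Rotation as Ro
def plan(pos,yaw):
    """delta (tool axes) to TCP pos with tool pointing down, tool x at yaw (deg)"""
    s=observe(); R=np.array(s['orientation']); a=np.radians(yaw)
    x=np.array([np.cos(a),np.sin(a),0]); z=np.array([0,0,-1.]); T=np.c_[x,np.cross(z,x),z]
    d=R.T@(np.array(pos)-s['ee_pos']); w=Ro.from_matrix(R.T@T).as_rotvec()
    print('t',round(s['time_s'],2),'at',np.round(s['ee_pos'],4),'gap',round(s['finger_gap'],4),'F',np.round(s['force'],1),'-> d',d.round(4).tolist(),'w',w.round(4).tolist(), 'rows>=',round(np.linalg.norm(d)/.0625,1),round(np.degrees(np.linalg.norm(w))/10.7,1))
E
python3 -c "
from h import *
plan([.52,.24,.20],85)"
```

```text
t 0.8 at [0.2128 0.6406 0.2031] gap 0.0857 F [-0.3  0.8 -0.5] -> d [-0.4178, -0.2833, 0.0031] w [-0.0, 0.0, 1.3373] rows>= 8.1 7.2
```

Emit:
jog_arm(deltas=[[1, [-0.042, -0.028, 0], [0, 0, 0.134]], [1, [-0.084, -0.057, 0], [0, 0, 0.267]], [1, [-0.125, -0.085, 0], [0, 0, 0.4]], [1, [-0.167, -0.113, 0], [0, 0, 0.535]], [1, [-0.209, -0.142, 0], [0, 0, 0.67]], [1, [-0.25, -0.17, 0], [0, 0, 0.8]], [1, [-0.292, -0.198, 0], [0, 0, 0.936]], [1, [-0.334, -0.227, 0], [0, 0, 1.07]], [1, [-0.376, -0.255, 0], [0, 0, 1.2]], [1, [-0.418, -0.283, 0.002], [0, 0, 1.337]], [1, [-0.418, -0.283, 0.003], [0, 0, 1.337]], [1, [-0.418, -0.283, 0.003], [0, 0, 1.337]]])

```text
time_s: 2.3
ee_pos: [0.52, 0.2403, 0.1999]
orientation: [[0.087, 0.996, -0.001], [0.996, -0.087, 0.0], [0.0, -0.001, -1.0]]
force: [-0.4, -0.1, 0.6]
finger_gap: 0.0855
finger_force: 0.0
```

Run:
```python
from h import *
p,d,c=shot('wrist','w1.png'); W=cloud(c,d); np.savez('/tmp/w1',p=p,d=d,W=W)
for t in ('hub_center','driver_center','spot','choke'):
    for r in nets.look_for('wrist',t)[:3]: print(t,round(r['confidence'],2),np.round(r['bbox']).tolist())
X,Y,Z=W[...,0],W[...,1],W[...,2]
print('table',np.median(Z[(abs(X-.52)<.04)&(abs(Y-.3)<.05)]))
for nm,(x,y),lo in (('hub',(.43,.273),.041),('hubflange',(.43,.273),.007),('driver',(.618,.282),.048),('driver',(.618,.282),.006)):
    m=(np.hypot(X-x,Y-y)<.06)&(Z>lo)&(Z<.07); q=W[m]
    (cx,cy),r=cv2.minEnclosingCircle(q[:,:2].astype(np.float32)); print(nm,len(q),round(cx,4),round(cy,4),'r',round(r,4),'ztop',np.percentile(q[:,2],[50,95]).round(4))
plan([.52,.24,.20],85)
```

```text
hub_center 0.96 [217.0, 128.0, 279.0, 190.0]
driver_center 0.91 [381.0, 125.0, 417.0, 150.0]
spot 0.79 [149.0, 252.0, 278.0, 339.0]
choke 0.68 [298.0, 3.0, 316.0, 8.0]
table 0.31414986684319585
hub 1317 0.4294 0.2752 r 0.0259 ztop [0.047  0.0491]
hubflange 2765 0.4294 0.2754 r 0.0379 ztop [0.0359 0.0488]
driver 323 0.6172 0.2841 r 0.0111 ztop [0.053  0.0542]
driver 699 0.6171 0.2842 r 0.0169 ztop [0.0417 0.054 ]
t 2.55 at [0.5196 0.2413 0.2002] gap 0.0857 F [ 0.6  0.2 -0.2] -> d [-0.0013, 0.0005, 0.0002] w [-0.0, -0.0002, 0.0024] rows>= 0.0 0.0
```

View pics/w1.png

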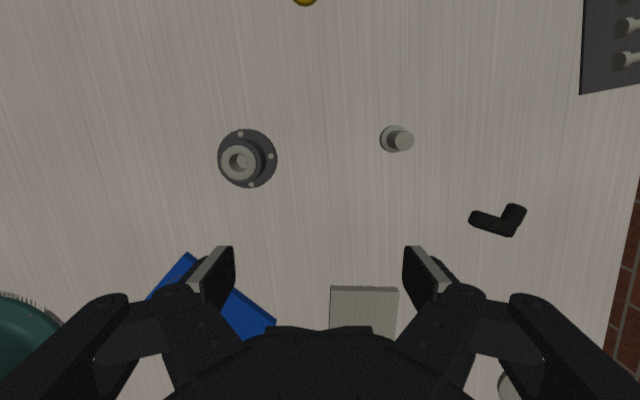

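The wrist view shows the hub at (247,158) and the driver at (398,139), and the fitted radii match the given sizes. Next I'll look at the plate from above.

Emit:
jog_arm(deltas=[[1, [-0.06, 0.015, -0.015], [0, 0, 0]], [1, [-0.12, 0.03, -0.03], [0, 0, 0]], [1, [-0.18, 0.045, -0.045], [0, 0, 0]], [1, [-0.235, 0.055, -0.06], [0, 0, 0]], [1, [-0.235, 0.055, -0.06], [0, 0, 0]], [1, [-0.235, 0.055, -0.06], [0, 0, 0]]])

```text
time_s: 3.3
ee_pos: [0.5544, 0.002, 0.2599]
orientation: [[0.087, 0.996, -0.0], [0.996, -0.087, 0.001], [0.001, -0.0, -1.0]]
force: [0.6, 0.6, 0.8]
finger_gap: 0.0854
finger_force: 0.0
```

Run:
```python
from h import *
p,d,c=shot('wrist','w2.png'); W=cloud(c,d); np.savez('/tmp/w2',p=p,d=d,W=W,**{k:np.array(v) for k,v in c.items()})
plan([.43,.275,.1],85)
```

```text
t 3.35 at [0.5542 0.0027 0.2596] gap 0.0853 F [-0.5  0.6 -0.8] -> d [0.2606, -0.1469, 0.1599] w [-0.0009, -0.0007, 0.0015] rows>= 5.4 0.0
```

View pics/w2.png

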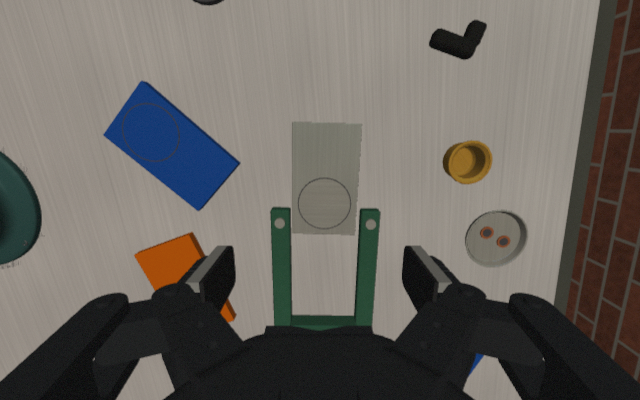

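The wrist view shows the plate (292..361, 122..235) with its circle at (324,204), the rails at x 280 and 368, and the stop bar near (323,320). I'll fit these with a rectified image.

```bash
cat > fit.py <<'E'
from h import *
def fitplate(p,d,c,save=None):
    W=cloud(c,d); hs=cv2.cvtColor(p,cv2.COLOR_RGB2HSV)
    m=((W[...,2]>.01)&(W[...,2]<.022)&(hs[...,1]<60)&(abs(W[...,0]-.56)<.09)&(abs(W[...,1]+.02)<.25)).astype(np.uint8)
    k,l,st,_=cv2.connectedComponentsWithStats(cv2.morphologyEx(m,cv2.MORPH_OPEN,np.ones((3,3))))
    i=1+np.argmax(st[1:,4]); q=W[l==i]; r=cv2.minAreaRect((q[:,:2]*1000).astype(np.float32))
    print('plate rect',np.round(r[0],1),np.round(r[1],1),round(r[2],2),'z',np.median(q[:,2]).round(4))
    return r
if __name__=='__main__':
    z=np.load('/tmp/w2.npz'); p,d,c=z['p'],z['d'],{k:z[k] for k in ('fx','fy','cx','cy','camera_from_world')}
    fitplate(p,d,c)
    # rectified z=.016 plane, 0.5 mm/px, origin (x0,y0)
    g=np.float32([[.45,-.2],[.68,-.2],[.68,.1],[.45,.1]])
    H=cv2.getPerspectiveTransform(pix(c,np.c_[g,np.full(4,.016)]).astype(np.float32),((g-[.45,-.2])*2000).astype(np.float32))
    I=cv2.cvtColor(cv2.warpPerspective(p,H,(460,600),flags=cv2.INTER_CUBIC),cv2.COLOR_RGB2GRAY).astype(float)
    I=cv2.GaussianBlur(I,(0,0),1.5); cx0,cy0=((pix(c,[0,0,0]),0),0)[0] if 0 else (None,None)
    u,v=324,204; cw=world(c,u,v,d[v,u]); print('circle guess',cw)
    best=None; th=np.linspace(0,2*np.pi,180,endpoint=False)
    def score(P):
        x=(P[0]-.45)*2000; y=(P[1]+.2)*2000
        f=lambda R:cv2.remap(I.astype(np.float32),(x+R*2000*np.cos(th)).astype(np.float32)[None],(y+R*2000*np.sin(th)).astype(np.float32)[None],cv2.INTER_LINEAR).mean()
        return f(P[2])-.5*f(P[2]-.004)-.5*f(P[2]+.004)
    from scipy.optimize import brute,minimize
    b=brute(score,[slice(cw[0]-.006,cw[0]+.006,.0005),slice(cw[1]-.006,cw[1]+.006,.0005),slice(.040,.0425,.0005)],finish=None)
    b=minimize(score,b,method='Nelder-Mead',options=dict(xatol=1e-5,initial_simplex=[b+e for e in np.vstack([np.zeros(3),np.eye(3)*.0007])])); print('circle',b.x.round(4),b.fun)
    # rails
    W=cloud(c,d); hs=cv2.cvtColor(p,cv2.COLOR_RGB2HSV); G=(hs[...,1]>80)&(hs[...,0]>50)&(hs[...,0]<95)
    for nm,s in (('L',-1),('R',1)):
        m=G&(W[...,2]>.014)&(W[...,2]<.026)&(abs(W[...,1]+.1)<.055)&(s*(W[...,0]-.553)>0)&(abs(W[...,0]-.553)<.12)
        q=W[m]; ys=np.arange(-.15,-.06,.01); e=[]
        for y in ys:
            w=q[abs(q[:,1]-y)<.006]; 
            if len(w)>4: e.append([y,w[:,0].min(),w[:,0].max()])
        e=np.array(e); print(nm,len(q),'mouth y',q[:,1].max().round(4),'inner fit',np.polyfit(e[:,0],e[:,1 if s>0 else 2],1).round(4),'outer',np.polyfit(e[:,0],e[:,2 if s>0 else 1],1).round(4))
    # stop bar: floor profile between the rails
    for u in (310,322,334):
        print('col',u,[(v,*W[v,u].round(3)[[1,2]],int(hs[v,u,0])) for v in range(308,326,2)])
E
python3 fit.py
```

```text
plate rect [562.  -10.4] [169.7  99.7] 83.59 z 0.0143
circle guess [ 0.55755488 -0.04671733  0.014665  ]
circle [ 0.5575 -0.0457  0.04  ] -25.348094940185547
L 1037 mouth y -0.0474 inner fit [0.1076 0.509 ] outer [0.096  0.4795]
R 892 mouth y -0.061 inner fit [0.1026 0.6196] outer [0.1017 0.6471]
col 310 [(308, np.float64(-0.24), np.float64(-0.002), 16), (310, np.float64(-0.244), np.float64(-0.002), 15), (312, np.float64(-0.25), np.float64(-0.003), 14), (314, np.float64(-0.254), np.float64(-0.004), 21), (316, np.float64(-0.251), np.float64(0.005), 73), (318, np.float64(-0.252), np.float64(0.009), 70), (320, np.float64(-0.253), np.float64(0.014), 77), (322, np.float64(-0.251), np.float64(0.021), 78), (324, np.float64(-0.252), np.float64(0.025), 73)]
col 322 [(308, np.float64(-0.242), np.float64(-0.002), 15), (310, np.float64(-0.245), np.float64(-0.001), 16), (312, np.float64(-0.251), np.float64(-0.002), 16), (314, np.float64(-0.254), np.float64(-0.001), 16), (316, np.float64(-0.254), np.float64(0.005), 73), (318, np.float64(-0.254), np.float64(0.01), 72), (320, np.float64(-0.253), np.float64(0.016), 71), (322, np.float64(-0.255), np.float64(0.019), 71), (324, np.float64(-0.253), np.float64(0.026), 72)]
col 334 [(308, np.float64(-0.244), np.float64(-0.001), 17), (310, np.float64(-0.248), np.float64(-0.001), 17), (312, np.float64(-0.253), np.float64(-0.002), 19), (314, np.float64(-0.256), np.float64(-0.002), 15), (316, np.float64(-0.256), np.float64(0.004), 75), (318, np.float64(-0.254), np.float64(0.012), 73), (320, np.float64(-0.255), np.float64(0.015), 74), (322, np.float64(-0.255), np.float64(0.021), 73), (324, np.float64(-0.256), np.float64(0.025), 70)]
```

```bash
python3 -c "
from h import *
plan([.4294,.2753,.1],84)"
```

```text
t 3.35 at [0.5542 0.0027 0.2596] gap 0.0853 F [-0.5  0.6 -0.8] -> d [0.2608, -0.1476, 0.1599] w [-0.0009, -0.0006, 0.019] rows>= 5.4 0.1
```

Emit:
jog_arm(deltas=[[1, [0.043, -0.025, 0.027], [0, 0, 0.019]], [1, [0.087, -0.049, 0.053], [0, 0, 0.019]], [1, [0.13, -0.074, 0.08], [0, 0, 0.019]], [1, [0.174, -0.098, 0.107], [0, 0, 0.019]], [1, [0.217, -0.123, 0.133], [0, 0, 0.019]], [1, [0.2608, -0.1476, 0.16], [0, 0, 0.019]], [1, [0.2608, -0.1476, 0.16], [0, 0, 0.019]], [1, [0.2608, -0.1476, 0.16], [0, 0, 0.019]]])

```text
time_s: 4.35
ee_pos: [0.4294, 0.2748, 0.0999]
orientation: [[0.102, 0.995, -0.0], [0.995, -0.102, -0.001], [-0.001, -0.0, -1.0]]
force: [0.5, -0.5, 1.1]
finger_gap: 0.0851
finger_force: 0.0
```

```bash
python3 -c "
from h import *
p,d,c=shot('wrist'); W=cloud(c,d); X,Y,Z=W[...,0],W[...,1],W[...,2]
for lo,hi in ((.041,.06),(.006,.06)):
    m=(np.hypot(X-.4294,Y-.2753)<.045)&(Z>lo)&(Z<hi); q=W[m]
    if len(q): (cx,cy),r=cv2.minEnclosingCircle(q[:,:2].astype(np.float32)); print(len(q),round(cx,4),round(cy,4),r,np.percentile(q[:,2],[50,98]))
plan([.4294,.2753,.013],84)"
```

```text
2400 0.4295 0.2752 0.026152417063713074 [0.04703367 0.04927567]
4769 0.4294 0.2752 0.03793220967054367 [0.04164158 0.04902791]
t 4.4 at [0.4303 0.2744 0.1005] gap 0.0853 F [ 0.2  0.5 -0. ] -> d [0.0008, -0.0011, 0.0875] w [0.0007, -0.0001, 0.0004] rows>= 1.4 0.0
```

Emit:
jog_arm(deltas=[[1, [0.0005, -0.0005, 0.03], [0, 0, 0]], [1, [0.0005, -0.0005, 0.06], [0, 0, 0]], [1, [0.0005, -0.0005, 0.08], [0, 0, 0]], [1, [0.0005, -0.0005, 0.0865], [0, 0, 0]], [1, [0.0005, -0.0005, 0.0865], [0, 0, 0]], [0, [0.0005, -0.0005, 0.0865], [0, 0, 0]], [0, [0.0005, -0.0005, 0.0865], [0, 0, 0]], [0, [0.0005, -0.0005, 0.0865], [0, 0, 0]], [0, [0.0005, -0.0005, 0.0865], [0, 0, 0]], [0, [0.0005, -0.0005, 0.0865], [0, 0, 0]], [0, [0.0005, -0.0005, 0.0865], [0, 0, 0]]])

```text
time_s: 5.78
ee_pos: [0.4312, 0.2756, 0.0168]
orientation: [[0.106, 0.994, 0.002], [0.994, -0.106, 0.002], [0.002, 0.002, -1.0]]
force: [-5.2, -2.6, 14.6]
finger_gap: 0.0372
finger_force: 63.1
```

```bash
python3 -c "
from h import *
p,d,c=shot('wrist','w3.png'); np.savez('/tmp/w3',p=p,d=d)
s=observe(); print(s['finger_gap'],s['finger_force'],s['force'],s['moment'],s['ee_pos'])
print(robot.hold_point_z,[a for a in dir(robot) if a[0]!='_'])"
```

```text
0.037279171618507335 63.08809133437535 [-4.28166583 -2.21902443 16.1792964 ] [-0.39648072  0.83420947 -0.0090699 ] [0.43121513 0.27552327 0.01673385]
0.0187 ['Unreachable', 'hold_point_z']
```

View pics/w3.png

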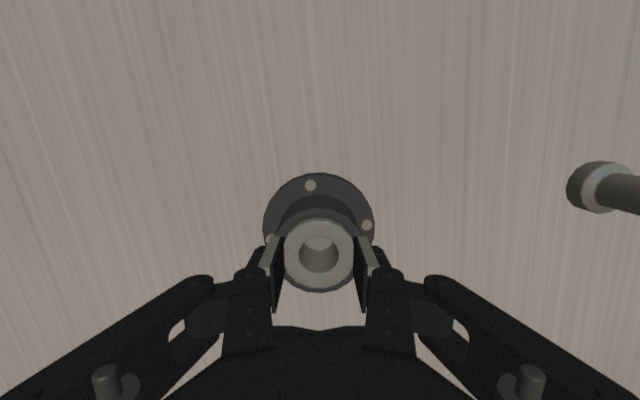

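```bash
python3 -c "
from h import *
z=np.load('/tmp/w3.npz'); d=z['d']; c=optics.calibration('wrist'); W=cloud(c,d)
for v in (225,240,255,270,290,305):
    print(v,[(u,*W[v,u].round(3)) for u in (262,268,274,279,290,340,347,358,364,370,376)])
X,Y,Z=W[...,0],W[...,1],W[...,2]
m=(np.hypot(X-.43,Y-.2753)<.026)&(Z>.035)&(Z<.06); q=W[m]
A=np.c_[q[:,:2]-[.43,.2753],np.ones(len(q))]; 
t=q[:,2]>.0; print(np.linalg.lstsq(A[t],q[t,2],rcond=None)[0],len(q),np.percentile(q[:,2],[5,25,50,75,95]))
m=(np.hypot(X-.43,Y-.2753)<.043)&(Z>.006)&(Z<.06)&(Y>.27); q=W[m];print(cv2.minEnclosingCircle(q[:,:2].astype(np.float32)))
"
```

```text
225 [(262, np.float64(0.39), np.float64(0.279), np.float64(-0.002)), (268, np.float64(0.397), np.float64(0.282), np.float64(0.011)), (274, np.float64(0.401), np.float64(0.282), np.float64(0.01)), (279, np.float64(0.409), np.float64(0.29), np.float64(0.035)), (290, np.float64(0.416), np.float64(0.293), np.float64(0.045)), (340, np.float64(0.443), np.float64(0.291), np.float64(0.047)), (347, np.float64(0.447), np.float64(0.29), np.float64(0.045)), (358, np.float64(0.456), np.float64(0.276), np.float64(0.01)), (364, np.float64(0.46), np.float64(0.276), np.float64(0.013)), (370, np.float64(0.464), np.float64(0.276), np.float64(0.014)), (376, np.float64(0.471), np.float64(0.27), np.float64(-0.002))]
240 [(262, np.float64(0.389), np.float64(0.268), np.float64(-0.001)), (268, np.float64(0.396), np.float64(0.273), np.float64(0.013)), (274, np.float64(0.409), np.float64(0.289), np.float64(0.055)), (279, np.float64(0.411), np.float64(0.289), np.float64(0.055)), (290, np.float64(0.416), np.float64(0.285), np.float64(0.048)), (340, np.float64(0.442), np.float64(0.283), np.float64(0.049)), (347, 
[... 2606 characters left out ...]
, np.float64(0.082)), (279, np.float64(0.393), np.float64(0.213), np.float64(-0.001)), (290, np.float64(0.401), np.float64(0.212), np.float64(-0.002)), (340, np.float64(0.44), np.float64(0.207), np.float64(-0.002)), (347, np.float64(0.445), np.float64(0.207), np.float64(-0.002)), (358, np.float64(0.453), np.float64(0.206), np.float64(-0.002)), (364, np.float64(0.448), np.float64(0.266), np.float64(0.082)), (370, np.float64(0.446), np.float64(0.291), np.float64(0.117)), (376, np.float64(0.448), np.float64(0.29), np.float64(0.116))]
[-0.0033698  -0.0355558   0.04670741] 5480 [0.03939993 0.04417465 0.04760295 0.04842929 0.05305487]
((0.4298618733882904, 0.2755712866783142), 0.03780960664153099)
```

```bash
python3 -c "
from h import *
z=np.load('/tmp/w1.npz'); W=z['W']
print('w1 TCP .52,.2405,.2, open')
for u in (195,205,215,222,228,233,236):
    col=[(v,*W[v,u].round(3)) for v in range(240,320,8) if W[v,u,2]>.1]; print(u,col)
z=np.load('/tmp/w3.npz'); c=optics.calibration('wrist'); W=cloud(c,z['d'])
for u in (270,272,275,277,280,282,284,352,356,359,362,366,370):
    print(u,[(v,*W[v,u].round(3)) for v in range(226,316,6) if W[v,u,2]>.05])
"
```

```text
w1 TCP .52,.2405,.2, open
195 [(264, np.float64(0.465), np.float64(0.252), np.float64(0.256)), (272, np.float64(0.472), np.float64(0.256), np.float64(0.271)), (280, np.float64(0.474), np.float64(0.255), np.float64(0.276)), (288, np.float64(0.474), np.float64(0.252), np.float64(0.277)), (296, np.float64(0.479), np.float64(0.256), np.float64(0.288)), (304, np.float64(0.481), np.float64(0.256), np.float64(0.292)), (312, np.float64(0.486), np.float64(0.26), np.float64(0.302))]
205 [(256, np.float64(0.466), np.float64(0.252), np.float64(0.248)), (264, np.float64(0.473), np.float64(0.255), np.float64(0.263)), (272, np.float64(0.475), np.float64(0.255), np.float64(0.27)), (280, np.float64(0.477), np.float64(0.254), np.float64(0.275)), (288, np.float64(0.477), np.float64(0.252), np.float64(0.277)), (296, np.float64(0.476), np.float64(0.248), np.float64(0.276)), (304, np.float64(0.488), np.float64(0.26), np.float64(0.299)), (312, np.float64(0.489), np.float64(0.259), np.float64(0.301))]
215 [(248, np.float64(0.471), np.float64(0.256), np.float64(0.248)), (256, np.float64(0.474), np.float64(0.
[... 9286 characters left out ...]
(250, np.float64(0.455), np.float64(0.284), np.float64(0.067)), (256, np.float64(0.454), np.float64(0.284), np.float64(0.073)), (262, np.float64(0.453), np.float64(0.284), np.float64(0.078)), (268, np.float64(0.452), np.float64(0.283), np.float64(0.082)), (274, np.float64(0.452), np.float64(0.281), np.float64(0.083)), (280, np.float64(0.451), np.float64(0.28), np.float64(0.085)), (286, np.float64(0.449), np.float64(0.286), np.float64(0.099)), (292, np.float64(0.447), np.float64(0.291), np.float64(0.111)), (298, np.float64(0.447), np.float64(0.29), np.float64(0.113)), (304, np.float64(0.446), np.float64(0.291), np.float64(0.117)), (310, np.float64(0.446), np.float64(0.29), np.float64(0.118))]
```

The picture shows the pads' tips at z≈0.05, sitting on the barrel rim and gripping only the bearing. So the tips stand about 38 mm behind the reported TCP when open. I'll release and check again.

Emit:
jog_arm(deltas=[[0.3, [0, 0, -0.003], [0, 0, 0]], [1, [0, 0, -0.004], [0, 0, 0]], [1, [0, 0, -0.004], [0, 0, 0]], [1, [0, 0, -0.004], [0, 0, 0]], [1, [0, 0, -0.004], [0, 0, 0]], [1, [0, 0, 0.006], [0, 0, 0]], [1, [0, 0, 0.012], [0, 0, 0]], [1, [0, 0, 0.015], [0, 0, 0]], [1, [0, 0, 0.015], [0, 0, 0]]])

```text
time_s: 6.95
ee_pos: [0.4295, 0.2743, -0.002]
orientation: [[0.106, 0.994, -0.001], [0.994, -0.106, -0.001], [-0.001, -0.001, -1.0]]
force: [0.8, 0.5, -0.7]
finger_gap: 0.0855
finger_force: 0.0
```

```bash
cat >> h.py <<'E'
def tips():
    """lower ends of the pads: world z, from the wrist depth (tool x ~ +11, |tool y| ~ gap/2)"""
    s=observe(); p,d,c=shot('wrist'); W=cloud(c,d); R=np.array(s['orientation']); T=(W-s['ee_pos'])@R
    for sg in (-1,1):
        m=(abs(sg*T[...,1]-s['finger_gap']/2-.002)<.006)&(abs(T[...,0])<.013)&(T[...,2]<.01)&(T[...,2]>-.09)
        q=T[m]; z=q[:,2]; print('pad',sg,m.sum(),'tool z max/pcts',np.percentile(z,[50,90,98,100]).round(4) if len(z) else '')
    return p,d,c
def circ(W,xy,R,lo,hi):
    m=(np.hypot(W[...,0]-xy[0],W[...,1]-xy[1])<R)&(W[...,2]>lo)&(W[...,2]<hi); q=W[m]
    (a,b),r=cv2.minEnclosingCircle(q[:,:2].astype(np.float32)); print('circ',len(q),round(a,4),round(b,4),'r',round(r,4),'z98',np.percentile(q[:,2],98).round(4))
E
python3 -c "
from h import *
p,d,c=tips(); cv2.imwrite('pics/w4.png',p[:,:,::-1]); W=cloud(c,d)
circ(W,(.43,.2755),.042,.006,.02); circ(W,(.43,.2755),.0245,.044,.06)
plan([.43,.2755,-.01],84)"
```

```text
pad -1 2994 tool z max/pcts [-0.0604 -0.0002  0.0005  0.0019]
pad 1 3159 tool z max/pcts [-0.0604 -0.0002  0.0005  0.0014]
circ 4415 0.4284 0.2742 r 0.038 z98 0.0192
circ 5158 0.4299 0.2756 r 0.0245 z98 0.0493
t 7.0 at [ 0.4297  0.2744 -0.0016] gap 0.0853 F [-0.1  0.5  0.6] -> d [0.0011, 0.0002, 0.0084] w [-0.0004, 0.0003, -0.0013] rows>= 0.1 0.0
```

View pics/w4.png

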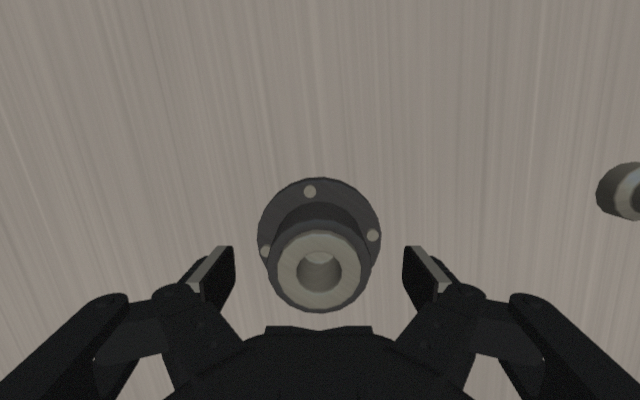

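Emit:
jog_arm(deltas=[[1, [0.001, 0, 0.006], [0, 0, 0]], [1, [0.001, 0, 0.01], [0, 0, 0]], [1, [0.001, 0, 0.0135], [0, 0, 0]], [1, [0.001, 0, 0.0135], [0, 0, 0]]])

```text
time_s: 7.5
ee_pos: [0.4295, 0.2753, -0.0154]
orientation: [[0.106, 0.994, -0.001], [0.994, -0.106, -0.0], [-0.001, -0.001, -1.0]]
force: [-0.7, 0.1, -0.2]
finger_gap: 0.0854
finger_force: 0.0
```

```bash
python3 -c "
from h import *
p,d,c=tips(); W=cloud(c,d); s=observe(); T=(W-s['ee_pos'])@np.array(s['orientation'])
print('u,v->tool', [(v,T[v,320].round(3).tolist()) for v in (320,325,330,340,360)])
for u in (205,215,222,228,232): print(u,[(v,W[v,u,2].round(3)) for v in range(242,310,6)])
"
```

```text
pad -1 3075 tool z max/pcts [-0.0596 -0.0136 -0.0129 -0.0119]
pad 1 3224 tool z max/pcts [-0.0595 -0.0135 -0.0129 -0.012 ]
u,v->tool [(320, [-0.017, -0.001, -0.062]), (325, [-0.018, -0.001, -0.064]), (330, [0.009, -0.001, -0.1]), (340, [0.011, -0.001, -0.106]), (360, [0.011, -0.001, -0.113])]
205 [(242, np.float64(-0.002)), (248, np.float64(-0.002)), (254, np.float64(-0.001)), (260, np.float64(0.043)), (266, np.float64(0.05)), (272, np.float64(0.055)), (278, np.float64(0.06)), (284, np.float64(0.06)), (290, np.float64(0.061)), (296, np.float64(0.061)), (302, np.float64(0.083)), (308, np.float64(0.086))]
215 [(242, np.float64(-0.0)), (248, np.float64(0.032)), (254, np.float64(0.039)), (260, np.float64(0.044)), (266, np.float64(0.049)), (272, np.float64(0.05)), (278, np.float64(0.05)), (284, np.float64(0.051)), (290, np.float64(0.053)), (296, np.float64(0.053)), (302, np.float64(0.053)), (308, np.float64(0.087))]
222 [(242, np.float64(-0.002)), (248, np.float64(0.032)), (254, np.float64(0.038)), (260, np.float64(0.04)), (266, np.float64(0.041)), (272, np.float64(0.042)), (278, np.float64(0.044)), (284, np.float64(0.044)), (290, np.float64(0.045)), (296, np.float64(0.045)), (302, np.float64(0.045)), (308, np.float64(-0.002))]
228 [(242, np.float64(-0.001)), (248, np.float64(0.032)), (254, np.float64(0.033)), (260, np.float64(0.035)), (266, np.float64(0.035)), (272, np.float64(0.036)), (278, np.float64(0.037)), (284, np.float64(0.036)), (290, np.float64(0.037)), (296, np.float64(0.038)), (302, np.float64(-0.002)), (308, np.float64(-0.002))]
232 [(242, np.float64(-0.002)), (248, np.float64(0.026)), (254, np.float64(0.027)), (260, np.float64(0.028)), (266, np.float64(0.029)), (272, np.float64(0.029)), (278, np.float64(0.03)), (284, np.float64(0.03)), (290, np.float64(-0.001)), (296, np.float64(-0.002)), (302, np.float64(-0.002)), (308, np.float64(-0.002))]
```

The open tips are at z≈0.024 and the gripper body at 0.085, which confirms the offset. Closing on the barrel.

Emit:
jog_arm(deltas=[[0, [0, 0, 0], [0, 0, 0]], [0, [0, 0, 0], [0, 0, 0]], [0, [0, 0, 0], [0, 0, 0]], [0, [0, 0, 0], [0, 0, 0]], [0, [0, 0, 0], [0, 0, 0]], [0, [0, 0, 0], [0, 0, 0]]])

```text
time_s: 8.3
ee_pos: [0.4301, 0.2756, -0.0143]
orientation: [[0.106, 0.994, 0.0], [0.994, -0.106, 0.0], [0.0, 0.0, -1.0]]
force: [-1.9, -0.0, 6.1]
finger_gap: 0.0514
finger_force: 62.5
```

Emit:
jog_arm(deltas=[[0, [0, 0, -0.015], [0, 0, 0]], [0, [0, 0, -0.04], [0, 0, 0]], [0, [0, 0, -0.065], [0, 0, 0]], [0, [0, 0, -0.08], [0, 0, 0]], [0, [0, 0, -0.08], [0, 0, 0]], [0, [0, 0, -0.08], [0, 0, 0]]])

```text
time_s: 9.05
ee_pos: [0.429, 0.2749, 0.0641]
orientation: [[0.106, 0.994, -0.002], [0.994, -0.106, -0.001], [-0.001, -0.002, -1.0]]
force: [1.2, -0.2, -5.2]
finger_gap: 0.0514
finger_force: 64.0
```

```bash
python3 -c "
from h import *
s=observe(); p,d,c=shot('wrist'); W=cloud(c,d); T=(W-s['ee_pos'])@np.array(s['orientation'])
# flange ring: tool z of lower part; hub bottom was ee_z-(-.0148)
Z=T[...,2]; m=(np.hypot(T[...,0],T[...,1])<.044)&(Z>-.012)&(Z<.0)
q=T[m]; print(len(q), cv2.minEnclosingCircle(q[:,:2].astype(np.float32)) if len(q) else '')
m=(np.hypot(T[...,0],T[...,1])<.0235)&(Z>-.08)&(Z<-.03); q=T[m]; print(len(q),np.percentile(q[:,2],[2,25,50,75]).round(4))
t=q[abs(q[:,2]-np.percentile(q[:,2],20))<.003]; print('bearing top',len(t),cv2.minEnclosingCircle(t[:,:2].astype(np.float32)),np.linalg.lstsq(np.c_[t[:,:2],np.ones(len(t))],t[:,2],rcond=None)[0])
plan([.5577,-.0455,.07],84)"
```

```text
0 
8115 [-0.0634 -0.0624 -0.0614 -0.058 ]
bearing top 4661 ((0.00032889918657019734, -0.00027538201538845897), 0.023171383887529373) [ 0.00626563  0.00079048 -0.06219524]
t 9.1 at [0.4288 0.2748 0.0638] gap 0.051 F [-0.7 -1.  -5.6] -> d [-0.3049, 0.162, -0.0061] w [-0.002, 0.0015, -0.0012] rows>= 5.5 0.0
```

Emit:
jog_arm(deltas=[[0, [-0.01, 0.005, -0.001], [0, 0, 0]], [0, [-0.03, 0.016, -0.003], [0, 0, 0]], [0, [-0.06, 0.032, -0.006], [0, 0, 0]], [0, [-0.095, 0.05, -0.006], [0, 0, 0]], [0, [-0.13, 0.069, -0.006], [0, 0, 0]], [0, [-0.165, 0.088, -0.006], [0, 0, 0]], [0, [-0.2, 0.106, -0.006], [0, 0, 0]], [0, [-0.235, 0.125, -0.006], [0, 0, 0]], [0, [-0.265, 0.141, -0.006], [0, 0, 0]], [0, [-0.288, 0.153, -0.006], [0, 0, 0]], [0, [-0.3, 0.16, -0.006], [0, 0, 0]], [0, [-0.305, 0.162, -0.006], [0, 0, 0]], [0, [-0.305, 0.162, -0.006], [0, 0, 0]], [0, [-0.305, 0.162, -0.006], [0, 0, 0]]])

```text
time_s: 10.85
ee_pos: [0.5582, -0.0441, 0.0709]
orientation: [[0.105, 0.994, -0.001], [0.994, -0.105, 0.0], [0.0, -0.001, -1.0]]
force: [-0.4, -0.6, -5.3]
finger_gap: 0.0513
finger_force: 64.0
```

```bash
python3 -c "
from h import *
plan([.5577,-.0455,.002],84)
p,d,c=shot('wrist','w5.png'); np.savez('/tmp/w5',p=p,d=d); s=observe(); W=cloud(c,d); T=(W-s['ee_pos'])@np.array(s['orientation'])
print([ (v,W[v,320].round(3).tolist()) for v in range(100,230,10)])
import fit; fit.fitplate(p,d,c)
plan([.5577,-.0455,.002],84)
"
```

```text
t 10.85 at [ 0.5582 -0.0441  0.0709] gap 0.0513 F [-0.4 -0.6 -5.3] -> d [-0.0015, -0.0003, 0.0689] w [-0.0007, -0.0003, -0.0004] rows>= 1.1 0.0
[(100, [0.567, 0.041, 0.015]), (110, [0.566, 0.034, 0.015]), (120, [0.566, 0.027, 0.015]), (130, [0.565, 0.019, 0.014]), (140, [0.564, 0.012, 0.014]), (150, [0.563, 0.004, 0.013]), (160, [0.562, -0.004, 0.015]), (170, [0.562, -0.012, 0.014]), (180, [0.561, -0.02, 0.015]), (190, [0.561, -0.01, 0.096]), (200, [0.561, -0.016, 0.096]), (210, [0.56, -0.02, 0.099]), (220, [0.56, -0.02, 0.115])]
plate rect [564.2  12.4] [123.8 100.2] 83.46 z 0.0142
t 10.9 at [ 0.5583 -0.0441  0.071 ] gap 0.0513 F [-0.6 -0.  -5. ] -> d [-0.0015, -0.0005, 0.069] w [-0.0005, -0.0002, -0.0002] rows>= 1.1 0.0
```

Emit:
jog_arm(deltas=[[0, [-0.0015, -0.0003, 0.015], [0, 0, 0]], [0, [-0.0015, -0.0003, 0.035], [0, 0, 0]], [0, [-0.0015, -0.0003, 0.052], [0, 0, 0]], [0, [-0.0015, -0.0003, 0.061], [0, 0, 0]], [0, [-0.0015, -0.0003, 0.066], [0, 0, 0]], [0, [-0.0015, -0.0003, 0.0675], [0, 0, 0]], [0, [-0.0015, -0.0003, 0.0685], [0, 0, 0]], [0, [-0.0015, -0.0003, 0.0685], [0, 0, 0]]])

```text
time_s: 11.9
ee_pos: [0.5588, -0.0465, 0.0031]
orientation: [[0.106, 0.994, 0.001], [0.994, -0.106, -0.0], [-0.0, 0.001, -1.0]]
force: [0.0, 0.3, -5.4]
finger_gap: 0.0511
finger_force: 64.0
```

Emit:
jog_arm(deltas=[[0, [0, 0, 0.0005], [0, 0, 0]], [0, [0, 0, 0.001], [0, 0, 0]], [0, [0, 0, 0.0015], [0, 0, 0]], [0, [0, 0, 0.0015], [0, 0, 0]]])

```text
time_s: 12.4
ee_pos: [0.5586, -0.0464, 0.0018]
orientation: [[0.106, 0.994, 0.0], [0.994, -0.106, -0.0], [-0.0, 0.0, -1.0]]
force: [-3.9, 0.1, 3.3]
finger_gap: 0.0511
finger_force: 64.6
```

```bash
python3 -c "
from h import *
a=[]
for i in range(6):
    p,d,c=shot('wrist'); s=observe(); a.append(np.r_[s['ee_pos'],s['force']])
print(np.mean(a,0).round(4))"
```

```text
[ 5.5850e-01 -4.6500e-02  1.8000e-03 -3.2978e+00  8.7000e-02  4.3207e+00]
```

Emit:
jog_arm(deltas=[[0, [0, 0, -0.002], [0, 0, 0]], [0, [0.001, -0.0009, -0.002], [0, 0, 0]], [0, [0.001, -0.0009, -0.001], [0, 0, 0]], [0, [0.001, -0.0009, 0], [0, 0, 0]], [0, [0.001, -0.0009, 0], [0, 0, 0]], [1, [0.001, -0.0009, 0], [0, 0, 0]], [1, [0.001, -0.0009, 0], [0, 0, 0]], [1, [0.001, -0.0009, 0], [0, 0, 0]], [1, [0.001, -0.0009, 0], [0, 0, 0]], [1, [0.001, -0.0009, -0.02], [0, 0, 0]], [1, [0.001, -0.0009, -0.06], [0, 0, 0]], [1, [0.03, 0, -0.11], [0, 0, 0]], [1, [0.05, 0, -0.16], [0, 0, 0]], [1, [0.05, 0, -0.18], [0, 0, 0]], [1, [0.05, 0, -0.18], [0, 0, 0]], [1, [0.05, 0, -0.18], [0, 0, 0]]])

```text
time_s: 14.7
ee_pos: [0.562, 0.0028, 0.1787]
orientation: [[0.106, 0.994, -0.004], [0.994, -0.106, -0.0], [-0.0, -0.004, -1.0]]
force: [-0.1, -0.3, -0.5]
finger_gap: 0.0855
finger_force: 0.0
```

```bash
python3 -c "
from h import *
import fit
s=observe(); p,d,c=shot('wrist','w6.png'); np.savez('/tmp/w6',p=p,d=d,**{k:np.array(v) for k,v in c.items()}); W=cloud(c,d)
r=fit.fitplate(p,d,c)
circ(W,(.5577,-.0455),.05,.05,.08); circ(W,(.5577,-.0455),.05,.022,.08)
plan([.6171,.2841,.2],84)"
```

```text
plate rect [561.7 -10.7] [169.9 100. ] 83.5 z 0.0142
circ 1501 0.5557 -0.0465 r 0.0262 z98 0.0653
circ 2943 0.5562 -0.0462 r 0.0379 z98 0.0651
t 14.75 at [0.5617 0.0028 0.1783] gap 0.0854 F [0.3 0.2 0.1] -> d [0.2856, 0.025, -0.022] w [-0.0047, 0.0004, -0.002] rows>= 4.6 0.0
```

View pics/w6.png

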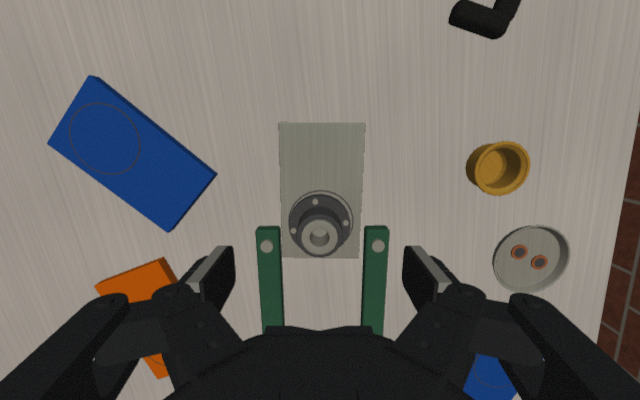

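The hub stands inside the circle (flange centre (320,222)), about 1.9 mm off centre, which is acceptable. Now the driver.

Emit:
jog_arm(deltas=[[1, [0.04, 0.004, 0], [0, 0, 0]], [1, [0.09, 0.008, 0.02], [0, 0, 0]], [1, [0.14, 0.012, 0.04], [0, 0, 0]], [1, [0.19, 0.017, 0.07], [0, 0, 0]], [1, [0.24, 0.021, 0.1], [0, 0, 0]], [1, [0.275, 0.024, 0.118], [0, 0, 0]], [1, [0.2856, 0.025, 0.118], [0, 0, 0]], [1, [0.2856, 0.025, 0.118], [0, 0, 0]], [1, [0.2856, 0.025, 0.118], [0, 0, 0]]])

```text
time_s: 15.88
ee_pos: [0.6191, 0.2833, 0.0637]
orientation: [[0.107, 0.994, 0.001], [0.994, -0.107, -0.0], [-0.0, 0.001, -1.0]]
force: [0.2, 0.2, 0.1]
finger_gap: 0.0849
finger_force: 0.0
```

```bash
python3 -c "
from h import *
p,d,c=shot('wrist'); W=cloud(c,d)
circ(W,(.6171,.2841),.03,.006,.07); circ(W,(.6171,.2841),.03,.045,.07)
plan([.6171,.2841,-.008],84)
a=[]
for i in range(4):
    shot('wrist'); a.append(observe()['ee_pos'])
print(np.mean(a,0).round(4))"
```

```text
circ 1637 0.6176 0.2844 r 0.0169 z98 0.0542
circ 828 0.6177 0.2842 r 0.0111 z98 0.0544
t 15.93 at [0.6192 0.2833 0.064 ] gap 0.0857 F [-0.1  0.6 -0.8] -> d [0.0005, -0.0023, 0.072] w [0.001, -0.0002, -0.0027] rows>= 1.2 0.0
[0.6192 0.2836 0.0641]
```

Emit:
jog_arm(deltas=[[1, [0.0005, -0.0017, 0.02], [0, 0, 0]], [1, [0.0005, -0.0017, 0.045], [0, 0, 0]], [1, [0.0005, -0.0017, 0.065], [0, 0, 0]], [1, [0.0005, -0.0017, 0.072], [0, 0, 0]], [1, [0.0005, -0.0017, 0.072], [0, 0, 0]], [0, [0.0005, -0.0017, 0.072], [0, 0, 0]], [0, [0.0005, -0.0017, 0.072], [0, 0, 0]], [0, [0.0005, -0.0017, 0.072], [0, 0, 0]], [0, [0.0005, -0.0017, 0.072], [0, 0, 0]], [0, [0.0005, -0.0017, 0.072], [0, 0, 0]], [0, [0.0005, -0.0017, 0.072], [0, 0, 0]], [0, [0.0005, -0.0017, 0.072], [0, 0, 0]]])

```text
time_s: 17.62
ee_pos: [0.6177, 0.2856, -0.0081]
orientation: [[0.106, 0.994, 0.001], [0.994, -0.106, 0.0], [0.001, 0.001, -1.0]]
force: [0.9, -0.3, 5.6]
finger_gap: 0.0196
finger_force: 58.7
```

Emit:
jog_arm(deltas=[[0, [0, 0, -0.015], [0, 0, 0]], [0, [0, 0, -0.045], [0, 0, 0]], [0, [0, 0, -0.08], [0, 0, 0]], [0, [0, 0, -0.115], [0, 0, 0]], [0, [0, 0, -0.14], [0, 0, 0]], [0, [0, 0, -0.14], [0, 0, 0]], [0, [0, 0, -0.14], [0, 0, 0]]])

```text
time_s: 18.5
ee_pos: [0.6159, 0.2849, 0.1296]
orientation: [[0.106, 0.994, -0.002], [0.994, -0.106, -0.001], [-0.001, -0.002, -1.0]]
force: [-0.3, -0.8, -2.4]
finger_gap: 0.0199
finger_force: 58.7
```

```bash
python3 -c "
from h import *
s=observe(); p,d,c=shot('wrist'); cv2.imwrite('pics/w7.png',cv2.resize(p[140:360,190:450,::-1],None,fx=2,fy=2)); np.savez('/tmp/w7',p=p,d=d); W=cloud(c,d); T=(W-s['ee_pos'])@np.array(s['orientation'])
Z=T[...,2]; r=np.hypot(T[...,0],T[...,1])
for lo,hi in ((-.07,-.055),(-.025,-.005)):
    m=(r<.03)&(Z>lo)&(Z<hi); q=T[m]; print(lo,hi,len(q),cv2.minEnclosingCircle(q[:,:2].astype(np.float32)) if len(q) else '',np.median(q[:,2]) if len(q) else '')
plan([.556,-.0463,.13],84)"
```

```text
-0.07 -0.055 3122 ((0.006672806106507778, -0.00011824630200862885), 0.029233530163764954) -0.06146711699322274
-0.025 -0.005 907 ((0.0031442884355783463, -0.0010835006833076477), 0.016294939443469048) -0.019074171428287545
t 18.55 at [0.6155 0.2847 0.1289] gap 0.0199 F [ 0.1  0.7 -1.5] -> d [-0.3355, -0.0242, -0.0005] w [-0.0032, 0.0018, -0.0013] rows>= 5.4 0.0
```

View pics/w7.png

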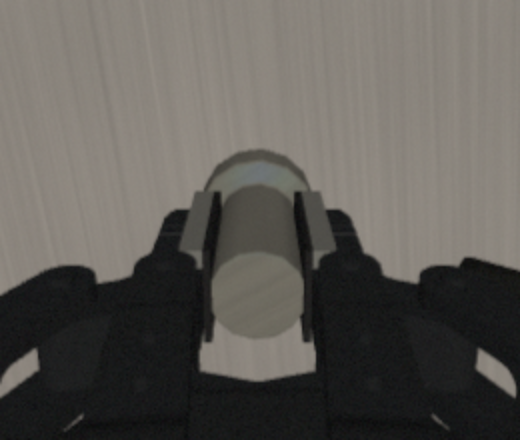

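```bash
python3 -c "
from h import *
z=np.load('/tmp/w7.npz'); s=observe(); c=optics.calibration('wrist'); W=cloud(c,z['d']); T=(W-s['ee_pos'])@np.array(s['orientation'])
v0,v1,u0,u1=262,312,294,343
q=T[v0:v1,u0:u1].reshape(-1,3); m=(abs(q[:,1])<.0125)&(q[:,2]<-.045)&(q[:,2]>-.075)&(abs(q[:,0])<.02); q=q[m]
print(np.percentile(q[:,2],[1,10,50,90]).round(4)); A=q[:,2]<np.percentile(q[:,2],1)+.003
t=q[A]; print(len(t),t[:,:2].min(0).round(4),t[:,:2].max(0).round(4)); (a,b),r=cv2.minEnclosingCircle(t[:,:2].astype(np.float32)); print(a,b,r)
print(np.linalg.lstsq(np.c_[t[:,:2],np.ones(len(t))],t[:,2],rcond=None)[0])
m=(np.hypot(T[...,0],T[...,1])<.03)&(T[...,2]>-.03)&(T[...,2]<-.002); f=T[m]; print('foot',f[:,:2].min(0),f[:,:2].max(0),np.percentile(f[:,2],[5,95]))
"
```

```text
[-0.0644 -0.0622 -0.0612 -0.0586]
870 [-0.0114 -0.0119] [0.0113 0.0091]
2.4084001779556274e-06 -0.001598181203007698 0.015238018706440926
[ 0.00209459  0.02656282 -0.06204608]
foot [ 0.00232958 -0.01725174] [0.0157883  0.01511308] [-0.02866733 -0.00964394]
```

Emit:
jog_arm(deltas=[[0, [-0.01, -0.001, 0], [0, 0, 0]], [0, [-0.03, -0.002, 0], [0, 0, 0]], [0, [-0.06, -0.004, 0], [0, 0, 0]], [0, [-0.098, -0.007, 0], [0, 0, 0]], [0, [-0.138, -0.01, 0], [0, 0, 0]], [0, [-0.178, -0.013, 0], [0, 0, 0]], [0, [-0.218, -0.015, 0], [0, 0, 0]], [0, [-0.256, -0.018, 0], [0, 0, 0]], [0, [-0.29, -0.021, 0], [0, 0, 0]], [0, [-0.315, -0.022, 0], [0, 0, 0]], [0, [-0.329, -0.023, 0], [0, 0, 0]], [0, [-0.335, -0.023, 0], [0, 0, 0]], [0, [-0.335, -0.023, 0], [0, 0, 0]], [0, [-0.335, -0.023, 0], [0, 0, 0]]])

```text
time_s: 20.3
ee_pos: [0.5588, -0.0446, 0.1311]
orientation: [[0.105, 0.994, 0.0], [0.994, -0.105, 0.0], [0.0, 0.0, -1.0]]
force: [0.4, 0.2, -1.6]
finger_gap: 0.0197
finger_force: 58.7
```

```bash
cat > al.py <<'E'
from h import *
import sys, fit
from scipy.optimize import least_squares
def kc(q,r):  # circle of known radius through edge points
    return least_squares(lambda p:np.hypot(q[:,0]-p[0],q[:,1]-p[1])-r,q.mean(0)-[.01,0],loss='soft_l1',f_scale=.0005).x
def arc(T,m,r,lab):
    """outer edge of mask (tool x > 0 side), circle of known radius r"""
    q=T[m][:,:2]; c=q.mean(0); ang=np.arctan2(q[:,1],q[:,0]); e=[]
    for a in np.arange(-1.2,1.2,.06):
        w=q[abs(ang-a)<.04]
        if len(w)>3: e.append(w[np.argmax(np.hypot(w[:,0],w[:,1]))])
    e=np.array(e); print(lab,len(q),len(e),kc(e,r).round(4)); return kc(e,r)
s=observe(); p,d,c=shot('wrist',sys.argv[1] if len(sys.argv)>1 else None); W=cloud(c,d); T=(W-s['ee_pos'])@np.array(s['orientation'])
r=np.hypot(T[...,0],T[...,1]); Z=W[...,2]; b=s['ee_pos'][2]+.0075
arc(T,(r<.05)&(Z>.022)&(Z<.034),.038,'hub flange')
arc(T,(r<.045)&(Z>.055)&(Z<.068),.026,'hub barrel')
arc(T,(r<.03)&(Z>b+.001)&(Z<b+.02),.017,'driver foot')
arc(T,(r<.022)&(Z>b+.02)&(Z<b+.048)&(T[...,0]>.005)&(abs(T[...,1])<.009),.011,'stem')
np.savez('/tmp/al',p=p,T=T,W=W); fit.fitplate(p,d,c)
plan(s['ee_pos'],84)
E
python3 al.py w8.png
```

```text
hub flange 1643 40 [-0.0028 -0.0026]
hub barrel 1612 40 [-0.0027 -0.0027]
driver foot 941 40 [-0.0016 -0.0012]
stem 833 34 [-0.001  -0.0004]
plate rect [561.7 -10.5] [169.7 100.3] 83.46 z 0.0142
t 20.35 at [ 0.5589 -0.0446  0.131 ] gap 0.0199 F [ 0.2 -0.3 -2.2] -> d [-0.0, -0.0, -0.0] w [-0.0, -0.0002, -0.0003] rows>= 0.0 0.0
```

View pics/w8.png

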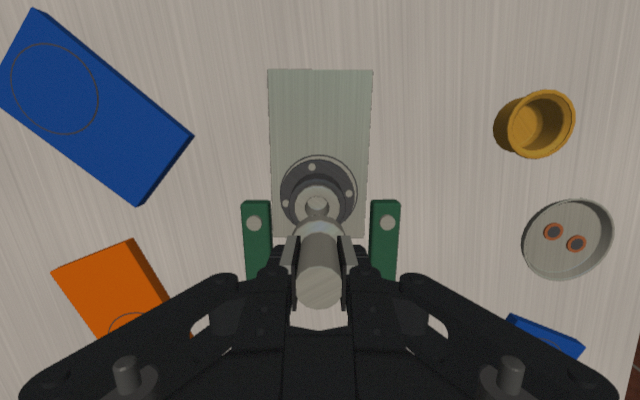

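The hub is at (318,192) and the driver hangs above it. A small correction of about (−1.2, −1.5) mm is needed. I'll lower to just above the hub and check again.

Emit:
jog_arm(deltas=[[0, [-0.0012, -0.0016, 0.01], [0, 0, 0]], [0, [-0.0012, -0.0016, 0.03], [0, 0, 0]], [0, [-0.0012, -0.0016, 0.05], [0, 0, 0]], [0, [-0.0012, -0.0016, 0.06], [0, 0, 0]], [0, [-0.0012, -0.0016, 0.064], [0, 0, 0]], [0, [-0.0012, -0.0016, 0.064], [0, 0, 0]], [0, [-0.0012, -0.0016, 0.064], [0, 0, 0]]])

```text
time_s: 21.22
ee_pos: [0.5578, -0.0465, 0.0679]
orientation: [[0.106, 0.994, 0.002], [0.994, -0.106, -0.0], [-0.0, 0.002, -1.0]]
force: [0.1, -0.6, -1.3]
finger_gap: 0.0197
finger_force: 58.7
```

```bash
python3 al.py w9.png; python3 -c "
import cv2; i=cv2.imread('pics/w9.png'); cv2.imwrite('pics/w9c.png',cv2.resize(i[150:350,200:440],None,fx=3,fy=3,interpolation=cv2.INTER_CUBIC))"
```

```text
hub flange 2443 40 [-0.0007 -0.0019]
hub barrel 1962 40 [-0.0007 -0.0019]
driver foot 937 40 [-0.0016 -0.0012]
stem 830 34 [-0.001  -0.0004]
plate rect [561.6 -10.2] [169.1 100.4] 83.47 z 0.0142
t 21.27 at [ 0.5578 -0.0465  0.068 ] gap 0.0202 F [-0.1  0.2 -2.3] -> d [-0.0, -0.0, 0.0] w [0.0016, 0.0, -0.0013] rows>= 0.0 0.0
```

View pics/w9c.png

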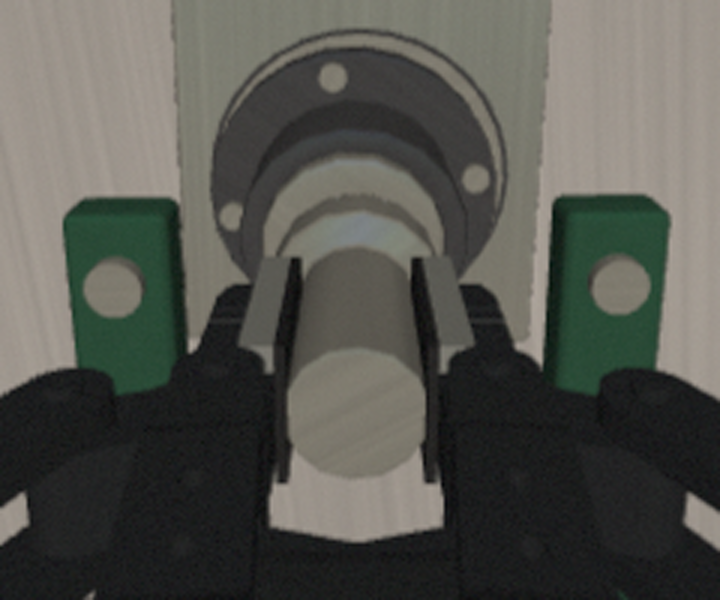

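The driver and hub agree to about 1 mm. I'll make a small shift and lower to contact.

Emit:
jog_arm(deltas=[[0, [0.0007, -0.001, 0.003], [0, 0, 0]], [0, [0.0007, -0.001, 0.006], [0, 0, 0]], [0, [0.0007, -0.001, 0.008], [0, 0, 0]], [0, [0.0007, -0.001, 0.009], [0, 0, 0]], [0, [0.0007, -0.001, 0.0095], [0, 0, 0]], [0, [0.0007, -0.001, 0.0095], [0, 0, 0]]])

```text
time_s: 22.02
ee_pos: [0.5561, -0.0456, 0.0579]
orientation: [[0.106, 0.994, 0.0], [0.994, -0.106, -0.0], [-0.0, 0.0, -1.0]]
force: [-2.3, 0.0, 2.7]
finger_gap: 0.0196
finger_force: 59.0
```

```bash
python3 al.py
```

```text
hub flange 2662 40 [-0.0014 -0.0001]
hub barrel 1848 40 [-0.0014 -0.0001]
driver foot 942 40 [-0.0015 -0.0012]
stem 828 34 [-0.001  -0.0005]
plate rect [561.8 -10. ] [168.7 100.5] 83.46 z 0.0142
t 22.07 at [ 0.5562 -0.0456  0.0579] gap 0.0193 F [-1.3  0.1  1.2] -> d [0.0, -0.0, 0.0] w [0.0002, 0.0, -0.0013] rows>= 0.0 0.0
```

Emit:
jog_arm(deltas=[[0.25, [0, 0, 0], [0, 0, 0]], [0.5, [0, 0, 0], [0, 0, 0]], [1, [0, 0, 0], [0, 0, 0]], [1, [0, 0, 0], [0, 0, 0]], [1, [0, 0, 0], [0, 0, 0]], [1, [0, 0, -0.02], [0, 0, 0]], [1, [0, 0, -0.055], [0, 0, 0]], [1, [0, 0, -0.09], [0, 0, 0]], [1, [0.02, 0, -0.11], [0, 0, 0]], [1, [0.06, 0, -0.12], [0, 0, 0]], [0.55, [0.11, 0.0, -0.12], [0, 0, 0]], [0.55, [0.14, 0.002, -0.09], [0, 0, 0]], [0.55, [0.15, 0.003, -0.05], [0, 0, 0]], [0.55, [0.15, 0.003, -0.04], [0, 0, 0]], [0.55, [0.15, 0.003, -0.04], [0, 0, 0]]])

```text
time_s: 23.95
ee_pos: [0.5739, 0.1034, 0.0967]
orientation: [[0.105, 0.994, -0.002], [0.994, -0.105, -0.0], [-0.001, -0.002, -1.0]]
force: [-0.6, -0.2, -0.5]
finger_gap: 0.0468
finger_force: 0.0
```

```bash
python3 -c "
from h import *
import fit
for n in ('wrist','top'):
    p,d,c=shot(n,'s_'+n+'.png'); W=cloud(c,d); print(n)
    try: circ(W,(.556,-.0463),.05,.1,.13); circ(W,(.556,-.0463),.05,.055,.075)
    except Exception as e: print(e)
s=observe(); p,d,c=shot('wrist'); W=cloud(c,d); T=(W-s['ee_pos'])@np.array(s['orientation'])
for u in (240,248,256,262,266,270,274,278,282): print(u,[(v,*T[v,u].round(3)) for v in range(235,290,9) if T[v,u,2]<-.02])
plan([.5742,.0988,-.027],84)"
```

```text
wrist
index -1 is out of bounds for axis 0 with size 0
top
circ 52 0.5543 -0.0477 r 0.011 z98 0.1262
circ 139 0.5548 -0.0478 r 0.0258 z98 0.073
240 [(262, np.float64(0.007), np.float64(-0.037), np.float64(-0.053)), (271, np.float64(0.013), np.float64(-0.031), np.float64(-0.073)), (280, np.float64(0.012), np.float64(-0.03), np.float64(-0.078)), (289, np.float64(0.012), np.float64(-0.028), np.float64(-0.084))]
248 [(253, np.float64(0.007), np.float64(-0.035), np.float64(-0.045)), (262, np.float64(0.011), np.float64(-0.031), np.float64(-0.062)), (271, np.float64(0.012), np.float64(-0.029), np.float64(-0.071)), (280, np.float64(0.012), np.float64(-0.027), np.float64(-0.078)), (289, np.float64(0.012), np.float64(-0.026), np.float64(-0.084))]
256 [(253, np.float64(0.011), np.float64(-0.029), np.float64(-0.053)), (262, np.float64(0.011), np.float64(-0.028), np.float64(-0.061)), (271, np.float64(0.009), np.float64(-0.027), np.float64(-0.066)), (280, np.float64(0.007), np.float64(-0.026), np.float64(-0.069)), (289, np.float64(0.003), np.float64(-0.026), np.float64(-0.07))]
262 [(244, np.float
[... 909 characters left out ...]
4(-0.044)), (262, np.float64(0.003), np.float64(-0.025), np.float64(-0.046)), (271, np.float64(-0.001), np.float64(-0.025), np.float64(-0.048)), (280, np.float64(-0.006), np.float64(-0.025), np.float64(-0.048)), (289, np.float64(-0.01), np.float64(-0.025), np.float64(-0.049))]
274 [(244, np.float64(0.006), np.float64(-0.025), np.float64(-0.032)), (253, np.float64(0.001), np.float64(-0.025), np.float64(-0.033)), (262, np.float64(-0.003), np.float64(-0.025), np.float64(-0.035)), (271, np.float64(-0.007), np.float64(-0.025), np.float64(-0.036))]
278 []
282 []
t 24.1 at [0.5763 0.103  0.0994] gap 0.0469 F [ 0.2  1.2 -0.1] -> d [-0.0045, -0.002, 0.1264] w [0.0028, -0.0007, -0.0021] rows>= 2.0 0.0
```

Emit:
jog_arm(deltas=[[0.55, [0, -0.0015, 0.04], [0, 0, 0]], [0.55, [0, -0.0015, 0.085], [0, 0, 0]], [0.55, [0, -0.0015, 0.112], [0, 0, 0]], [0.55, [0, -0.0015, 0.121], [0, 0, 0]], [0.55, [0, -0.0015, 0.1255], [0, 0, 0]], [0.55, [0, -0.0015, 0.1255], [0, 0, 0]], [0.55, [0, -0.0015, 0.1255], [0, 0, 0]]])

```text
time_s: 24.98
ee_pos: [0.5748, 0.1036, -0.0265]
orientation: [[0.106, 0.994, 0.003], [0.994, -0.106, 0.0], [0.001, 0.002, -1.0]]
force: [0.5, 0.4, 0.1]
finger_gap: 0.0468
finger_force: 0.0
```

```bash
python3 -c "
from h import *
import fit
p,d,c=shot('wrist','p1.png'); s=observe(); W=cloud(c,d); T=(W-s['ee_pos'])@np.array(s['orientation'])
print([(v,T[v,320].round(3).tolist()) for v in range(280,330,4)])
for u in (262,268,272): print(u,[(v,W[v,u,2].round(3)) for v in range(240,270,5)])
plan([.5742,.0988,-.027],84)"
```

```text
[(280, [-0.019, -0.0, -0.026]), (284, [-0.022, -0.0, -0.025]), (288, [-0.025, -0.0, -0.025]), (292, [-0.027, -0.0, -0.025]), (296, [-0.03, -0.0, -0.025]), (300, [-0.03, -0.0, -0.028]), (304, [-0.03, -0.0, -0.032]), (308, [-0.03, -0.0, -0.036]), (312, [-0.03, -0.0, -0.039]), (316, [-0.032, -0.0, -0.041]), (320, [-0.035, -0.0, -0.04]), (324, [-0.036, -0.0, -0.041]), (328, [-0.039, -0.0, -0.041])]
262 [(240, np.float64(0.011)), (245, np.float64(0.018)), (250, np.float64(0.024)), (255, np.float64(0.028)), (260, np.float64(0.033)), (265, np.float64(0.037))]
268 [(240, np.float64(0.012)), (245, np.float64(0.018)), (250, np.float64(0.023)), (255, np.float64(0.024)), (260, np.float64(0.023)), (265, np.float64(0.024))]
272 [(240, np.float64(0.01)), (245, np.float64(0.011)), (250, np.float64(0.012)), (255, np.float64(0.012)), (260, np.float64(0.015)), (265, np.float64(0.015))]
t 25.02 at [ 0.5746  0.1036 -0.0266] gap 0.0469 F [ 0.4 -0.1 -0.4] -> d [-0.0048, 0.0001, 0.0004] w [0.0023, -0.0006, -0.0013] rows>= 0.1 0.0
```

Emit:
jog_arm(deltas=[[0.55, [-0.006, 0, 0], [0, 0, 0]], [0.55, [-0.012, 0, 0], [0, 0, 0]], [0.55, [-0.015, 0, 0], [0, 0, 0]], [0.55, [-0.017, 0, 0], [0, 0, 0]], [0.55, [-0.019, 0, 0], [0, 0, 0]], [0.55, [-0.021, 0, 0], [0, 0, 0]], [0.55, [-0.023, 0, 0], [0, 0, 0]], [0.55, [-0.026, 0, 0], [0, 0, 0]], [0.55, [-0.03, 0, 0], [0, 0, 0]], [0.55, [-0.035, 0, 0], [0, 0, 0]], [0.55, [-0.041, 0, 0], [0, 0, 0]], [0.55, [-0.048, 0, 0], [0, 0, 0]], [0.55, [-0.055, 0, 0], [0, 0, 0]], [0.55, [-0.062, 0, 0], [0, 0, 0]], [0.55, [-0.068, 0, 0], [0, 0, 0]], [0.55, [-0.073, 0, 0], [0, 0, 0]], [0.55, [-0.077, 0, 0], [0, 0, 0]], [0.55, [-0.079, 0, 0], [0, 0, 0]], [0.55, [-0.08, 0, 0], [0, 0, 0]]])

```text
time_s: 27.4
ee_pos: [0.5651, 0.0254, -0.0279]
orientation: [[0.107, 0.994, 0.0], [0.994, -0.107, 0.002], [0.002, 0.0, -1.0]]
force: [0.5, 6.7, 0.0]
finger_gap: 0.0469
finger_force: 3.3
```

```bash
python3 -c "
from h import *
p,d,c=shot('top','p2t.png'); W=cloud(c,d)
e=np.array([.549,-.108])
circ(W,e,.05,.1,.135); circ(W,e,.05,.055,.08)
p,d,c=shot('scene','p2.png'); s=observe(); print(s['ee_pos'],s['force'])
p,d,c=shot('wrist','p2w.png'); s=observe(); W=cloud(c,d); T=(W-s['ee_pos'])@np.array(s['orientation'])
print([(v,T[v,320].round(3).tolist()) for v in range(262,310,6)])
cv2.imwrite('pics/p2c.png',np.hstack([cv2.resize(cv2.imread('pics/p2.png')[130:330,180:400],(440,400)),cv2.resize(cv2.imread('pics/p2w.png')[:,150:490],(340,400))]))"
```

```text
circ 52 0.5482 -0.1073 r 0.0109 z98 0.1245
circ 158 0.5494 -0.1071 r 0.0257 z98 0.0793
[ 0.56512832  0.02530448 -0.02795355] [ 0.74297781  5.08936691 -0.80894064]
[(262, [-0.007, -0.0, -0.026]), (268, [-0.011, -0.0, -0.027]), (274, [-0.011, -0.0, -0.033]), (280, [-0.011, -0.0, -0.038]), (286, [-0.013, -0.0, -0.042]), (292, [-0.015, -0.0, -0.044]), (298, [-0.019, -0.0, -0.042]), (304, [-0.023, -0.0, -0.042])]
```

View pics/p2c.png

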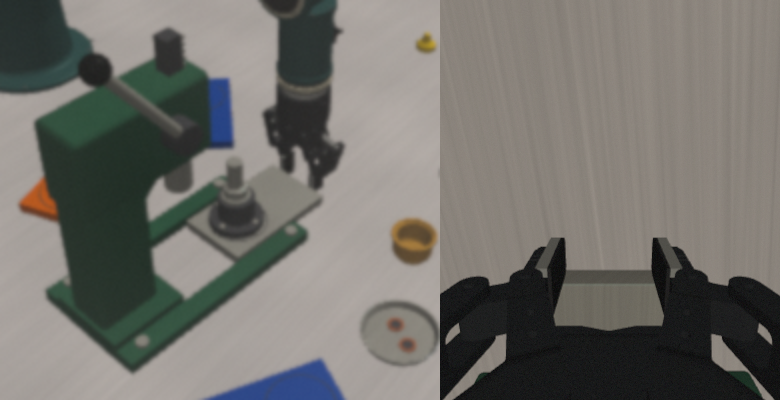

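The stack is upright and the plate is sliding squarely between the rails. I'll keep pushing.

Emit:
jog_arm(deltas=[[0.55, [-0.001, 0, 0], [0, 0, 0]], [0.55, [-0.003, 0, 0], [0, 0, 0]], [0.55, [-0.006, 0, 0], [0, 0, 0]], [0.55, [-0.01, 0, 0], [0, 0, 0]], [0.55, [-0.015, 0, 0], [0, 0, 0]], [0.55, [-0.021, 0, 0], [0, 0, 0]], [0.55, [-0.028, 0, 0], [0, 0, 0]], [0.55, [-0.035, 0, 0], [0, 0, 0]], [0.55, [-0.042, 0, 0], [0, 0, 0]], [0.55, [-0.049, 0, 0], [0, 0, 0]], [0.55, [-0.056, 0, 0], [0, 0, 0]], [0.55, [-0.063, 0, 0], [0, 0, 0]], [0.55, [-0.07, 0, 0], [0, 0, 0]], [0.55, [-0.076, 0, 0], [0, 0, 0]], [0.55, [-0.081, 0, 0], [0, 0, 0]], [0.55, [-0.085, 0, 0], [0, 0, 0]], [0.55, [-0.088, 0, 0], [0, 0, 0]], [0.55, [-0.09, 0, 0], [0, 0, 0]], [0.55, [-0.091, 0, 0], [0, 0, 0]], [0.55, [-0.092, 0, 0], [0, 0, 0]]])

```text
time_s: 30.05
ee_pos: [0.5553, -0.0658, -0.028]
orientation: [[0.106, 0.994, -0.0], [0.994, -0.106, 0.002], [0.002, -0.0, -1.0]]
force: [0.7, 6.6, 0.7]
finger_gap: 0.0468
finger_force: 3.6
```

Emit:
jog_arm(deltas=[[0.55, [-0.001, 0, 0], [0, 0, 0]], [0.55, [-0.002, 0, 0], [0, 0, 0]], [0.55, [-0.003, 0, 0], [0, 0, 0]], [0.55, [-0.004, 0, 0], [0, 0, 0]], [0.55, [-0.004, 0, 0], [0, 0, 0]]])

```text
time_s: 30.68
ee_pos: [0.5549, -0.0699, -0.0279]
orientation: [[0.106, 0.994, -0.0], [0.994, -0.106, 0.002], [0.002, -0.0, -1.0]]
force: [0.6, 6.3, 0.4]
finger_gap: 0.0468
finger_force: 3.3
```

Emit:
jog_arm(deltas=[[0.55, [-0.001, 0, 0], [0, 0, 0]], [0.55, [-0.002, 0, 0], [0, 0, 0]], [0.55, [-0.003, 0, 0], [0, 0, 0]], [0.55, [-0.0035, 0, 0], [0, 0, 0]], [0.55, [-0.004, 0, 0], [0, 0, 0]], [0.55, [-0.004, 0, 0], [0, 0, 0]]])

```text
time_s: 31.42
ee_pos: [0.5545, -0.0736, -0.0279]
orientation: [[0.106, 0.994, -0.0], [0.994, -0.106, 0.003], [0.003, -0.0, -1.0]]
force: [1.0, 8.1, 0.1]
finger_gap: 0.0468
finger_force: 3.8
```

Emit:
jog_arm(deltas=[[0.55, [-0.0007, 0, 0], [0, 0, 0]], [0.55, [-0.0014, 0, 0], [0, 0, 0]], [0.55, [-0.002, 0, 0], [0, 0, 0]], [0.55, [-0.002, 0, 0], [0, 0, 0]]])

```text
time_s: 31.92
ee_pos: [0.5544, -0.0737, -0.0279]
orientation: [[0.107, 0.994, 0.0], [0.994, -0.107, 0.005], [0.005, -0.0, -1.0]]
force: [1.5, 14.9, 1.6]
finger_gap: 0.047
finger_force: 7.6
```

The plate has stopped against the stop, since the force is rising without travel. I'll give it a little more seating force, then back off.

Emit:
jog_arm(deltas=[[0.55, [-0.001, 0, 0], [0, 0, 0]], [0.55, [-0.002, 0, 0], [0, 0, 0]], [0.55, [-0.0025, 0, 0], [0, 0, 0]], [0.55, [-0.0025, 0, 0], [0, 0, 0]]])

```text
time_s: 32.42
ee_pos: [0.5542, -0.0737, -0.0279]
orientation: [[0.108, 0.994, 0.0], [0.994, -0.108, 0.009], [0.009, -0.001, -1.0]]
force: [1.8, 23.1, 1.8]
finger_gap: 0.047
finger_force: 12.2
```

Emit:
jog_arm(deltas=[[0.55, [0.002, 0, 0], [0, 0, 0]], [0.55, [0.005, 0, 0], [0, 0, 0]], [0.55, [0.01, 0, 0], [0, 0, 0]], [0.55, [0.025, 0, 0], [0, 0, 0]], [0.55, [0.05, 0, -0.02], [0, 0, 0]], [0.55, [0.09, 0, -0.05], [0, 0, 0]], [0.55, [0.12, 0, -0.1], [0, 0, 0]], [0.55, [0.14, 0, -0.15], [0, 0, 0]], [0.55, [0.14, 0, -0.18], [0, 0, 0]], [0.55, [0.14, 0, -0.18], [0, 0, 0]], [0.55, [0.14, 0, -0.18], [0, 0, 0]]])

```text
time_s: 33.8
ee_pos: [0.5679, 0.0593, 0.151]
orientation: [[0.106, 0.994, -0.002], [0.994, -0.106, -0.0], [-0.0, -0.002, -1.0]]
force: [-0.5, 0.1, -0.9]
finger_gap: 0.0472
finger_force: 0.0
```

```bash
python3 -c "
from h import *
import fit
p,d,c=shot('wrist','f_w.png'); W=cloud(c,d); s=observe(); print(s['time_s'],s['ee_pos'],s['force'])
r=fit.fitplate(p,d,c)
g=(W[...,2]>.013)&(W[...,2]<.05)
print([(v,W[v,320].round(3).tolist()) for v in range(200,330,8)])
p,d,c=shot('scene','f_s.png'); 
cv2.imwrite('pics/fc.png',np.hstack([cv2.resize(cv2.imread('pics/f_s.png')[130:330,180:400],(440,400)),cv2.resize(cv2.imread('pics/f_w.png')[:,150:490],(340,400))]))"
```

```text
33.85 [0.56731997 0.05906201 0.15016307] [-0.13009712  0.15796128 -0.35740552]
plate rect [ 552.4 -105.1] [42.9 99.9] 84.05 z 0.0143
[(200, [0.566, 0.041, -0.002]), (208, [0.565, 0.031, -0.002]), (216, [0.564, 0.021, -0.002]), (224, [0.563, 0.012, -0.0]), (232, [0.562, 0.001, -0.002]), (240, [0.561, -0.01, -0.002]), (248, [0.56, -0.02, -0.001]), (256, [0.559, -0.031, -0.002]), (264, [0.558, -0.042, -0.001]), (272, [0.557, -0.053, -0.002]), (280, [0.555, -0.065, -0.002]), (288, [0.554, -0.076, -0.001]), (296, [0.553, -0.084, 0.005]), (304, [0.553, -0.09, 0.013]), (312, [0.552, -0.1, 0.015]), (320, [0.55, -0.112, 0.014]), (328, [0.549, -0.124, 0.014])]
```

View pics/fc.png

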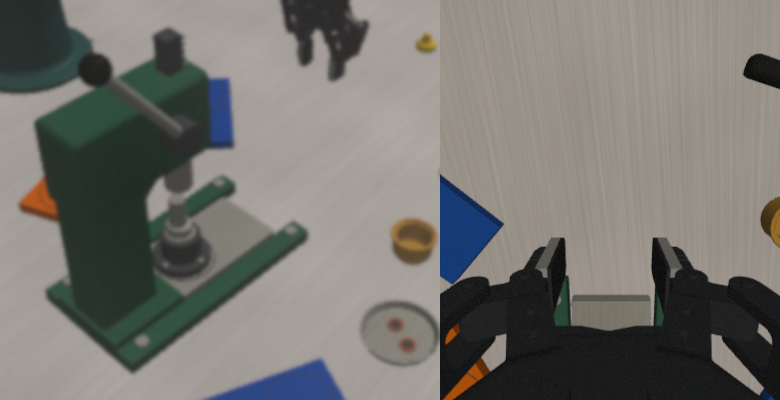

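The stack stands upright under the ram (left panel, about (180,235)), the plate is square and against the stop, and the arm is clear of everything. Handing in.

```bash
python3 -c "
from h import *
print(ticket.sign_off())"
```

```text
the job is handed in; nothing more can be done
None
```

I stacked the hub and driver on the circle (hub about 2 mm off its centre), pushed the plate home against the stop with the stack upright under the ram, and handed the job in with the arm clear at about 34 s.

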